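# Hold the bag clip gaping round the tasting card

### The job

A steel bag clip lies on its side on the kitchen counter, in front of two white cards that stand upright in wooden feet. Pick the clip up by its two handles, squeeze it wide open, keep it level and bring it round the upright edge of the taller card that faces the robot, about half-way up that edge, so that the card's edge is well inside the gaping jaws with one jaw on each side and no part of the clip touches the card. Finish while still holding the clip squeezed open there (do not let it close and do not let go), and leave both cards, the glass and the canister standing where they are.

Things in the scene. Friction and masses are not known exactly. Their poses are not given: they have to be found in the camera images.
- clip: plain steel spring bag clip lying on its side, 30 mm tall. Origin: on the upright hinge axis, at the underside; z up the hinge. Handles spread 47 mm back (-x), 46 mm apart at the ends; jaws reach 56 mm forward (+x). Squeeze the handles along y, 30 mm behind the hinge; fully open their outer faces are parallel, 24 mm apart. Frame is the +y half's: held open it turns by half the opening. About 70 g
- clip_jaw (a joint): opening angle between the clip's halves: 0 = shut by its spring, 0.5 rad = fully open at a stop (jaw tips about 29 mm apart). Squeezing 30 mm behind the hinge takes about 4 N to begin and 11 N to open it fully; it snaps shut when let go
- clip_tip_a (a point): inner face of the tip of the +y jaw, 53.5 mm ahead of the hinge, half-way up the clip's 30 mm height
- clip_tip_b (a point): inner face of the tip of the -y jaw, 53.5 mm ahead of the hinge, half-way up the clip's 30 mm height
- tall_card: the taller card: stiff white board 130 mm long (x), 3 mm thick (y), from 20 to 130 mm above the counter, in a dark wooden foot 74 x 60 mm, 30 mm high; the card overhangs the foot by 28 mm at both ends. Loose, 0.5 kg. Origin: centre of the foot's underside; x along the card, roughly away from the robot; z up. Stands on the left or the right
- card_edge (a point): middle of the tall card's upright edge that faces the robot, 75 mm above the counter, 65 mm from the card's centre; axes as the tall card's (x into the card, y across its thickness, z up)
- short_card: the shorter card, not to be clipped: white board 100 mm long, 3 mm thick, top 85 mm above the counter, in an equal wooden foot; origin and axes likewise
- glass: empty glass tumbler, 76 mm across, 95 mm high; origin: centre of its underside. Bystander
- canister: white ceramic canister with a steel lid, 80 mm across, 120 mm high; origin: centre of its underside. Bystander
Things that resemble listed ones, but are neither listed nor needed, are in the scene too. Of the things shaped like the clip, the steel one is meant. Leave any orange look-alike of the tall_card alone.

How it is judged (in metres and radians):
On the way:
1. the clip is off the counter and squeezed open (height (world z) of clip above 0.02 m and value of joint clip_jaw above 0.3 rad and contact force between the fingers and clip above 2 N), for 0.2 s.
At the end, for the whole second after the job is handed in: Gripper holds the clip still, open over 0.3 rad, level within 0.25 rad, off the counter; jaw tips either side of the tall card, over 10 mm past its near edge, hinge 5 mm outside, within 25 mm of mid-height; clip touches no card; cards, glass, canister within 20 mm of their places (value of joint clip_jaw above 0.3 rad and contact force between the fingers and clip above 2 N and contact force between clip and tall_card below 0.2 N and contact force between clip and short_card below 0.2 N and height (world z) of clip above 0.03 m and angle between the z axis of clip and the z axis of card_edge, either way round below 0.25 rad and x of each of clip_tip_a, clip_tip_b in the frame of card_edge above 0.01 m and x of clip in the frame of card_edge below -0.005 m and z of clip_tip_a in the frame of card_edge between -0.025 and 0.025 m and z of clip_tip_b in the frame of card_edge between -0.025 and 0.025 m and ((y of clip_tip_a in the frame of card_edge above 0.003 m and y of clip_tip_b in the frame of card_edge below -0.003 m) or (y of clip_tip_b in the frame of card_edge above 0.003 m and y of clip_tip_a in the frame of card_edge below -0.003 m)) and linear speed of clip below 0.03 m/s and angle between tall_card's own z axis and vertical below 0.1 rad and distance of each of tall_card, short_card, glass, canister from where it was at the start of the episode below 0.02 m); the arm keeps its last pose, push and grip.
It fails at once if a card, the glass or the canister is pushed away or tipped (distance of any of tall_card, short_card, glass, canister from where it was at the start of the episode above 0.025 m or angle between any of tall_card, short_card, glass, canister's own z axis and vertical above 0.3 rad).
It also fails if it takes over 32 s, if anything falls off the work surface, if the arm or the gripper's body presses on something with over 40 N, if the wrist force passes 120 N, or if a joint passes its speed limit or range.

### The arm

A 6-joint arm with a two-finger parallel gripper is mounted at the origin on the work surface. World frame = base frame: x ahead of the robot, y to its left, z up, the work surface at z = 0. Lengths are in mm, angles in rad, forces in N, time in s.
With the tool pointing down it reaches from about 350 to 875 mm from the base axis. Payload 4.2 kg.
Tool frame: the origin (TCP) lies midway between the tips of the shut fingers; the grasp point (between the pads) lies 19 mm behind it; z points along the fingers, y is the line along which they close (so a half turn about z gives the same grasp; the last joint's range is limited). The gripper opens to 85 mm and grips with 20 to 120 N. Pads are 22 mm wide; open, the fingers measure 114 mm over their backs; the gripper's body (76 mm by 85 mm) begins 54 mm behind the grasp point. The pads swing forward as they close: fully open they stand 13 mm farther back than shut.
Start: joints at [1.434, 0.385, 0.008, 0, -1.194, -0.259], TCP at [240.933, 576.672, 231.312] pointing down, gripper open.
Joint ranges: [-3.14, 3.14], [-1.21, 2.06], [-1.07, 1.41], [-3.16, 2.05], [-2.99, -0.16], [-3.1, 3.1]. Speed limits (rad/s): [2.79, 2.79, 3.14, 3.14, 3.14, 3.14].

### API

Orientations are given as a unit quaternion [x, y, z, w].
In Python, from bench import read_state, get_image, job_done gives the robot as it stands.
- The arm moves only by the shell command python3 -m jog 'ROWS'. ROWS is JSON, a list of rows, each a list of 3 entries, a list of its own where there are three numbers: the shift along the world's x, y, z scaled (see below), then the turn, a rotation vector about the world's x, y, z scaled (see below), then the gripper's target within -1 to 1 (shut at 1, half-way at 0, fully open at -1). In form: [[[x, y, z], [wx, wy, wz], claw], ...]. A call has 1 to 20 rows; each row is the pose to reach, as a shift and turn from the pose commanded when the call began; what a row does not reach only later rows make up. The controller multiplies each number of a shift by 10 cm and each number of a turn by 120 degrees. A row lasts 1/10 s, in which the tool goes at most 50 mm and 8.59 degrees, less where a joint would pass 70% of its speed; a pose out of reach is approached as far as the arm can. A call with a number of a shift or a turn outside -1 to 1 is refused whole. A call with a gripper value outside its range is refused whole. The fingers move at their own pace and stop on an object; the grip force is fixed at half the most. Time passes only in rows, so rows that repeat a pose let the fingers close. It gives the time, the measured TCP pose, the force, the opening and the grip force at its end, in the units of the state.
- read_state(): the state, without advancing time (a new reading comes with each control period).
- get_image(name): name is "side" or "top"; returns a dict with "frame" (480x640x3 uint8, red, green, blue), "range_z" (480x640 float32, mm along the optical axis (not along the pixel's ray), 0 where there is no reading), "fx", "fy", "cx", "cy" (pixels), "distortion" ([k1, k2, p1, p2, k3] as OpenCV has them; the pictures are not rectified), "R" (3x3) and "t" (3): a world point X has camera coordinates R X + t. Camera axes: x right, y down, z forward; pixel columns grow to the right and rows downward; lengths in mm; the calibration is good to about 2 mm. A picture is of the moment at which its call begins.
- job_done(): hands the job in; it is judged then, once.
The state is a dict: "clock": time; "joints": joint angles; "joint_vel": joint speeds; "joint_efforts": joint torques, N m; "position": TCP position; "ee_rot": TCP orientation; "contact_force": force on the tool from outside, world axes, zero at the start; "wrist_torque": the same for the moment, N m; "gripper_width": finger opening in mm; "grasp_force": force on a finger pad.
Only numpy, scipy, OpenCV 4.12 (cv2) and the standard library are available. Lean on these libraries where they do the work, as an engineer would, in place of code of your own. Each camera call takes 0.05 s, during which the arm holds its last target. There are 200 camera calls.

## Working session

There is one attempt and no reset: what is moved stays moved. The work goes in short steps, Python scripts to look and compute and a shell command to move; the robot and the scene stay as the last step left them, time stands still between calls to the robot, and variables do not carry over. Pictures are saved under pics/ and viewed, at most 10 in all, crops included, and the job is handed in when it is done.

```bash
mkdir -p pics
cat > h.py <<'E'
import numpy as np, cv2
from bench import read_state, get_image, job_done
def cloud(im):
    z=im["range_z"].astype(float); h,w=z.shape
    K=np.array([[im["fx"],0,im["cx"]],[0,im["fy"],im["cy"]],[0,0,1]])
    u,v=np.meshgrid(np.arange(w),np.arange(h))
    p=cv2.undistortPoints(np.stack([u,v],-1).reshape(-1,1,2).astype(np.float64),K,np.array(im["distortion"],float)).reshape(h,w,2)
    c=np.concatenate([p*z[...,None],z[...,None]],-1)
    R=np.array(im["R"]);t=np.array(im["t"])
    P=(c-t)@R; P[z==0]=np.nan
    return P
def onplane(im,uv,h):
    K=np.array([[im["fx"],0,im["cx"]],[0,im["fy"],im["cy"]],[0,0,1]])
    p=cv2.undistortPoints(np.array(uv,float).reshape(-1,1,2),K,np.array(im["distortion"],float)).reshape(-1,2)
    R=np.array(im["R"]);t=np.array(im["t"]); C=-R.T@t
    d=np.c_[p,np.ones(len(p))]@R
    return C+d*((h-C[2])/d[:,2])[:,None]
def save(im,name): cv2.imwrite("pics/"+name+".png",im["frame"][...,::-1])
E
python3 - <<'E'
from h import *
for n in("top","side"):
    im=get_image(n); save(im,n+"0"); print(n,-np.array(im["R"]).T@np.array(im["t"]),im["fx"],(im["range_z"]>0).mean())
    np.save(n+"P.npy",cloud(im))
print(read_state())
E
```

```text
top [ 433.93613059   19.91191948 1089.28913942] 458.13602541906 0.9961165364583333
side [ 157.20209534 -942.31810217  837.97651772] 563.7975615884417 0.9959147135416667
{'clock': 0.1, 'joints': array([ 1.43358647e+00,  3.85482757e-01,  6.76499226e-03, -4.22869890e-04,
       -1.19399559e+00, -2.58606327e-01]), 'joint_vel': array([-0.0038442 , -0.00105367,  0.00357289,  0.00176643,  0.00022129,
       -0.00081728]), 'joint_efforts': array([-3.46535435e-04, -3.93317485e+01,  1.88930190e+01,  4.19798210e+00,
       -2.56827778e-03,  7.17435285e-06]), 'position': array([240.75900463, 576.20596387, 230.3318785 ]), 'ee_rot': array([ 9.80464225e-01, -1.96695059e-01, -1.38021112e-04,  9.68669958e-04]), 'contact_force': array([ 0.6766525 , -0.01713972, -0.63449396]), 'wrist_torque': array([ 0.02228479,  0.00913946, -0.0378161 ]), 'grasp_force': 0.0, 'gripper_width': 85.62410991008477}
```

View pics/top0.png

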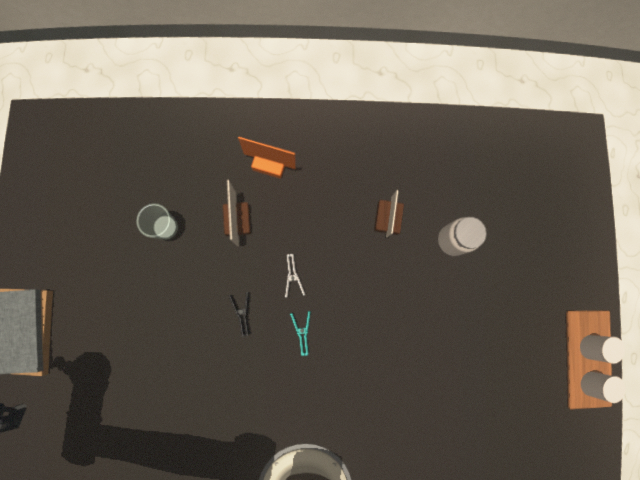

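View pics/side0.png

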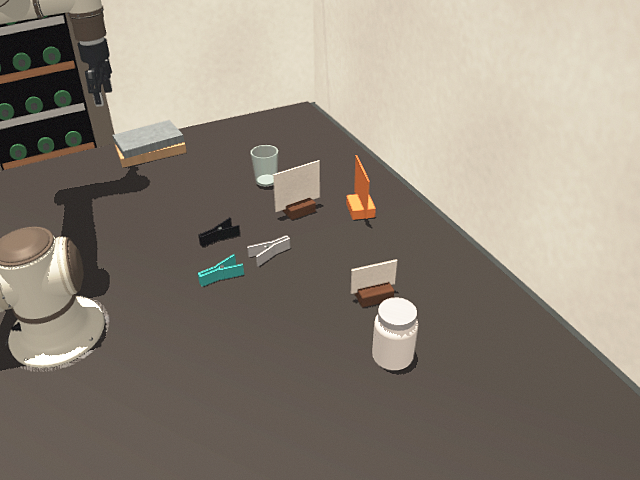

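The top view shows the steel clip at (294,276), jaws up the image (away from the robot). The tall card is on the left at (233,213), the short card at (392,215), and black and teal decoys lie nearer the robot. The side view agrees: clip (269,248), tall card (297,187).

Run:
```python
from h import *
im=get_image("top");P=cloud(im)
f=im["frame"].astype(int)
m=np.zeros(f.shape[:2],bool); m[245:305,275:315]=1
b=f.min(-1)
c=m&(P[...,2]>18)&(P[...,2]<42)
c2=m&(b>110)
for k in(c,c2):
    vu=np.argwhere(k); q=onplane(im,vu[:,::-1],30); print(k.sum(),q.min(0),q.max(0),np.nanmedian(P[k],0))
    # per-row ends
    for r in sorted(set(vu[:,0]))[::3]:
        cs=vu[vu[:,0]==r,1]; print(r,cs.tolist(), onplane(im,[[cs.min(),r],[cs.max(),r]],30)[:,:2].round(0).tolist())
def card(P,lo,hi,x0,x1,y0,y1,n):
    k=(P[...,2]>lo)&(P[...,2]<hi)&(P[...,0]>x0)&(P[...,0]<x1)&(P[...,1]>y0)&(P[...,1]<y1)
    q=P[k]; mu=q.mean(0); l=cv2.fitLine(q[:,:2].astype(np.float32),cv2.DIST_HUBER,0,.01,.01).ravel()
    s=(q[:,:2]-l[2:])@l[:2]; print(n,len(q),mu,l,"ends",l[2:]+l[:2]*s.min(),l[2:]+l[:2]*s.max(),np.degrees(np.arctan2(l[1],l[0])), q[:,2].max())
pc=onplane(im,[[233,213],[392,215]],100);print(pc)
T=pc[0]; card(P,60,140,T[0]-100,T[0]+75,T[1]-50,T[1]+50,"tall top")
card(P,120,140,T[0]-100,T[0]+75,T[1]-50,T[1]+50,"tall topedge")
T2=pc[1];card(P,50,95,T2[0]-80,T2[0]+80,T2[1]-50,T2[1]+50,"short top")
im=get_image("side");Q=cloud(im)
card(Q,50,125,T[0]-100,T[0]+75,T[1]-50,T[1]+50,"tall side")
card(Q,45,80,T2[0]-80,T2[0]+80,T2[1]-50,T2[1]+50,"short side")
k=(Q[...,2]>15)&(Q[...,2]<45)&(im["frame"].min(-1)>90); k[:225]=0;k[275:]=0;k[:,:245]=0;k[:,295:]=0
print("clip side",Q[k].mean(0),Q[k].min(0),Q[k].max(0))
```

```text
198 [450.63742485   8.42312716  30.        ] [547.95726699  52.18266777  30.        ] [496.67185944  39.78420384  28.97134503]
254 [287, 288, 290, 291, 292] [[548.0, 50.0], [548.0, 38.0]]
257 [287, 291, 292] [[541.0, 49.0], [541.0, 38.0]]
260 [287, 288, 292, 293] [[534.0, 49.0], [534.0, 35.0]]
263 [287, 288, 292, 293] [[527.0, 49.0], [527.0, 35.0]]
266 [288, 289, 293] [[520.0, 47.0], [520.0, 35.0]]
269 [288, 289, 293, 294] [[513.0, 46.0], [513.0, 33.0]]
272 [289, 293, 294, 295] [[506.0, 44.0], [506.0, 30.0]]
275 [288, 289, 290, 291, 293, 294, 295, 296] [[499.0, 46.0], [499.0, 28.0]]
278 [287, 288, 289, 290, 291, 292, 293, 294, 295, 296, 297] [[492.0, 48.0], [492.0, 25.0]]
281 [287, 288, 298, 299] [[485.0, 48.0], [486.0, 20.0]]
284 [286, 287, 299, 300] [[478.0, 50.0], [479.0, 18.0]]
287 [286, 287, 300, 301] [[471.0, 50.0], [472.0, 16.0]]
290 [286, 287, 301, 302] [[464.0, 50.0], [465.0, 13.0]]
293 [285, 286, 302, 303] [[458.0, 52.0], [458.0, 11.0]]
296 [285, 286] [[451.0, 52.0], [451.0, 50.0]]
240 [450.63742485   8.42312716  30.        ] [547.95726699  52.13147144  30.        ] [496.88
[... 1530 characters left out ...]
[ 9.8920578e-01 -1.4653306e-01  6.2997028e+02 -1.8804643e+02] ends [ 594.26151024 -182.75682065] [ 690.72799352 -197.04659637] -8.426065 87.94722328162679
tall side 1129 [628.53706076 172.07036512  87.79761948] [9.9397206e-01 1.0963346e-01 6.2907507e+02 1.7217282e+02] ends [565.6589661 165.1781302] [695.05962718 179.45080728] 6.294186 124.66244214399532
short side 574 [ 641.0545196  -191.47168384   62.63962372] [ 9.8940557e-01 -1.4517775e-01  6.4135974e+02 -1.9154959e+02] ends [ 591.62025482 -184.251202  ] [ 692.6351156 -199.0733445] -8.347572 79.98760595407688
clip side [494.27994345  35.04509678  24.95880857] [448.34535434   4.52473742  15.00464744] [547.40702519  55.60265507  34.6415418 ]
```

```bash
python3 -m jog '[[[0.22,-0.45,0],[0,0,0.065],-1],[[0.45,-0.9,0],[0,0,0.13],-1],[[0.45,-0.95,0],[0,0,0.13],-1]]'
python3 -m jog '[[[0.22,-0.45,0],[0,0,0.065],-1],[[0.45,-0.9,0],[0,0,0.13],-1],[[0.45,-0.95,0],[0,0,0.13],-1]]'
python3 -m jog '[[[0.22,-0.45,0],[0,0,0],-1],[[0.45,-0.9,0],[0,0,0],-1],[[0.45,-0.95,0],[0,0,0],-1]]'
```

```text
clock: 0.5
position: [287.2, 477.5, 231.4]
ee_rot: [0.998, -0.062, -0.0, 0.001]
contact_force: [0.2, 0.0, 0.3]
gripper_width: 85.7
grasp_force: 0.0
clock: 0.8
position: [331.9, 383.0, 231.4]
ee_rot: [0.997, 0.073, -0.0, 0.0]
contact_force: [0.5, -0.1, 0.1]
gripper_width: 85.1
grasp_force: 0.0
clock: 1.1
position: [376.8, 288.6, 231.3]
ee_rot: [0.997, 0.072, -0.0, 0.0]
contact_force: [-0.8, -0.0, -0.4]
gripper_width: 85.6
grasp_force: 0.0
```

```bash
python3 -m jog '[[[0.22,-0.45,0],[0,0,0],-1],[[0.45,-0.9,0],[0,0,0],-1],[[0.45,-0.95,0],[0,0,0],-1]]'
python3 -m jog '[[[0.22,-0.45,0],[0,0,0],-1],[[0.45,-0.9,0],[0,0,0],-1],[[0.45,-0.95,0],[0,0,0],-1]]'
python3 -m jog '[[[0,-0.35,-0.3],[0,0,0],-1],[[0,-0.65,-0.6],[0,0,0],-1],[[0,-0.68,-0.9],[0,0,0],-1],[[0,-0.68,-0.9],[0,0,0],-1],[[0,-0.68,-0.9],[0,0,0],-1]]'
python3 - <<'E'
from h import *
im=get_image("top");cv2.imwrite("pics/t1.png",cv2.resize(im["frame"][180:380,180:380,::-1],(600,600)))
im=get_image("side");cv2.imwrite("pics/s1.png",cv2.resize(im["frame"][160:310,170:370,::-1],(800,600)))
s=read_state();print(s["position"],s["ee_rot"])
E
```

```text
clock: 1.4
position: [422.1, 194.1, 231.3]
ee_rot: [0.997, 0.072, -0.0, 0.0]
contact_force: [-1.1, 0.7, 0.0]
gripper_width: 85.4
grasp_force: 0.0
clock: 1.7
position: [467.5, 99.4, 231.2]
ee_rot: [0.997, 0.072, 0.0, 0.0]
contact_force: [-0.2, 0.3, 0.4]
gripper_width: 85.4
grasp_force: 0.0
clock: 2.2
position: [466.6, 34.7, 141.8]
ee_rot: [0.997, 0.075, 0.0, 0.0]
contact_force: [0.4, -0.4, 0.4]
gripper_width: 85.2
grasp_force: 0.0
[467.45778364  35.18115622 142.99600406] [ 9.97165495e-01  7.52176152e-02  1.77400158e-03 -3.71339258e-04]
```

View pics/s1.png

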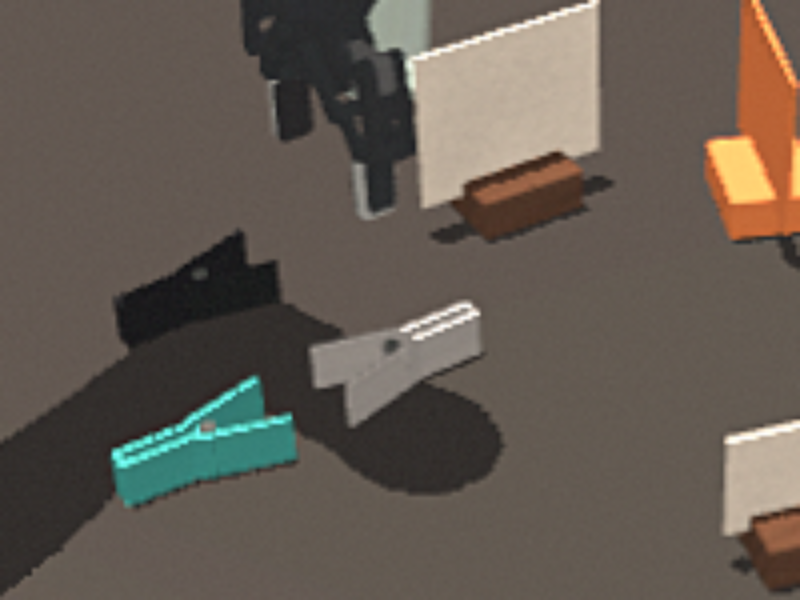

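The side crop shows the open fingers (290–380, 200) above the spread steel handles (330–350, 370–410). They are clear of the teal and black decoys, so I'll descend, close and lift.

```bash
python3 -m jog '[[[0,-0.02,-0.4],[0,0,0],-1],[[0,-0.02,-0.8],[0,0,0],-1],[[0,-0.02,-1],[0,0,0],-1],[[0,-0.02,-1],[0,0,0],-1]]'
python3 -m jog '[[[0,0,-0.2],[0,0,0],-1],[[0,0,-0.35],[0,0,0],-1],[[0,0,-0.35],[0,0,0],-1]]'
python3 -m jog '[[[0,0,0],[0,0,0],1],[[0,0,0],[0,0,0],1],[[0,0,0],[0,0,0],1],[[0,0,0],[0,0,0],1],[[0,0,0],[0,0,0],1],[[0,0,0],[0,0,0],1],[[0,0,0],[0,0,0],1],[[0,0,0],[0,0,0],1],[[0,0,0],[0,0,0],1],[[0,0,0],[0,0,0],1]]'
python3 - <<'E'
from h import *
im=get_image("side");cv2.imwrite("pics/s2.png",cv2.resize(im["frame"][160:310,170:370,::-1],(800,600)))
E
```

```text
clock: 2.7
position: [465.3, 32.2, 40.2]
ee_rot: [0.997, 0.075, -0.002, 0.001]
contact_force: [0.1, 0.3, -0.5]
gripper_width: 85.6
grasp_force: 0.0
clock: 3.0
position: [466.7, 32.4, 6.9]
ee_rot: [0.997, 0.075, 0.0, -0.0]
contact_force: [0.2, 0.4, -0.4]
gripper_width: 85.3
grasp_force: 0.0
clock: 4.0
position: [467.5, 32.1, 8.3]
ee_rot: [0.997, 0.075, 0.002, -0.0]
contact_force: [-1.6, 0.2, 11.5]
gripper_width: 21.6
grasp_force: 59.9
```

View pics/s2.png

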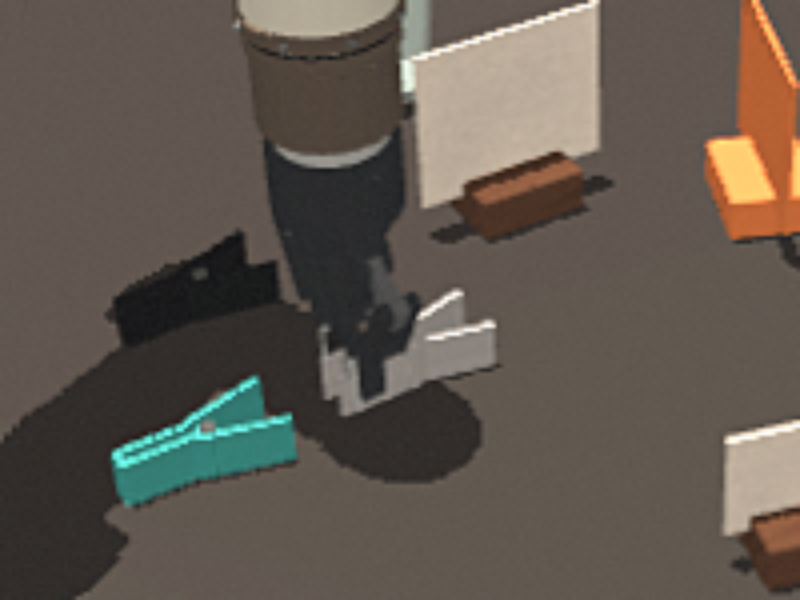

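The jaws are open in the side crop (tips at 460,295 and 490,330) and the fingers are on the handles. The width is 21.6 mm with 60 N of grip. Next I lift, back off and line up with the card.

```bash
python3 -m jog '[[[0,0,0.1],[0,0,0],1],[[0,0,0.3],[0,0,0],1],[[-0.1,0,0.5],[0,0,0],1],[[-0.2,0,0.6],[0,0,0],1],[[-0.2,0,0.6],[0,0,0],1],[[-0.2,0,0.6],[0,0,0],1]]'
python3 -m jog '[[[0,0.2,0],[0,0,-0.01],1],[[0,0.4,0],[0,0,-0.02],1],[[0,0.6,0],[0,0,-0.02],1],[[0,0.8,0],[0,0,-0.02],1],[[0,1,0],[0,0,-0.02],1],[[0,1,0],[0,0,-0.02],1]]'
python3 -m jog '[[[0,0.15,0],[0,0,0],1],[[0,0.27,0],[0,0,0],1],[[0,0.27,0],[0,0,0],1],[[0,0.27,0],[0,0,0],1]]'
python3 - <<'E'
from h import *
im=get_image("top");cv2.imwrite("pics/t3.png",cv2.resize(im["frame"][170:320,160:360,::-1],(800,600)))
P=cloud(im);f=im["frame"]
K=(P[...,2]>80)&(P[...,2]<100)&(f.min(-1)>90)&(P[...,0]<563)&(P[...,0]>480)&(abs(P[...,1]-165)<60)
vu=np.argwhere(K);q=onplane(im,vu[:,::-1],90)
for r in sorted(set(vu[:,0])):
    s=vu[:,0]==r; print(r,vu[s,1].tolist(),q[s][:,:2].round(0)[[0,-1]].tolist(),P[K][s][:,2].round().tolist())
im=get_image("side");cv2.imwrite("pics/s3.png",cv2.resize(im["frame"][130:280,190:390,::-1],(800,600)))
s=read_state();print(s["position"],s["ee_rot"],s["contact_force"])
E
```

```text
clock: 4.65
position: [446.1, 31.8, 66.7]
ee_rot: [0.997, 0.074, 0.0, -0.0]
contact_force: [0.0, 1.0, -0.9]
gripper_width: 21.9
grasp_force: 58.8
clock: 5.25
position: [446.7, 133.5, 65.7]
ee_rot: [0.999, 0.055, 0.0, 0.0]
contact_force: [0.3, -0.2, -0.9]
gripper_width: 21.8
grasp_force: 58.9
clock: 5.65
position: [445.8, 158.6, 66.1]
ee_rot: [0.999, 0.054, -0.0, 0.0]
contact_force: [0.5, 0.0, -0.4]
gripper_width: 21.8
grasp_force: 58.9
258 [241] [[531.0, 148.0], [531.0, 148.0]] [89.0]
259 [240, 241, 242] [[528.0, 150.0], [528.0, 146.0]] [85.0, 88.0, 88.0]
260 [224, 225, 226, 241, 242] [[525.0, 185.0], [526.0, 146.0]] [86.0, 88.0, 87.0, 86.0, 81.0]
261 [224, 225, 226, 241] [[523.0, 185.0], [524.0, 148.0]] [92.0, 89.0, 87.0, 85.0]
262 [225, 226, 241] [[521.0, 183.0], [522.0, 148.0]] [89.0, 85.0, 86.0]
263 [225, 226, 241] [[519.0, 183.0], [520.0, 148.0]] [87.0, 86.0, 88.0]
264 [225, 226, 241, 242] [[517.0, 183.0], [517.0, 146.0]] [88.0, 86.0, 84.0, 83.0]
265 [226, 227, 240, 241] [[515.0, 181.0], [515.0, 148.0]] [86.0, 85.0, 86.0, 88.0]
266 [226, 227, 240, 241] [[512.0, 181.0], [513.0, 148.0]] [86.0, 88.0, 85.0, 82.0]
267 [226, 227, 240, 241] [[510.0, 180.0], [511.0, 148.0]] [85.0, 89.0, 87.0, 87.0]
268 [227, 228, 240, 241] [[508.0, 178.0], [509.0, 148.0]] [88.0, 88.0, 86.0, 89.0]
269 [227, 228, 240, 241] [[506.0, 178.0], [506.0, 147.0]] [88.0, 85.0, 84.0, 83.0]
270 [228, 239, 240] [[504.0, 176.0], [504.0, 150.0]] [86.0, 85.0, 85.0]
271 [239, 240] [[502.0, 152.0], [502.0, 149.0]] [83.0, 82.0]
272 [239, 240] [[500.0, 152.0], [500.0, 149.0]] [86.0, 86.0]
273 [239, 240] [[498.0, 152.0], [498.0, 149.0]] [90.0, 87.0]
274 [239, 240] [[495.0, 151.0], [495.0, 149.0]] [86.0, 84.0]
275 [239] [[493.0, 151.0], [493.0, 151.0]] [83.0]
[445.71282377 158.23571185  66.21167355] [ 9.98584784e-01  5.31822994e-02 -2.36162601e-04  1.26037227e-04] [ 0.16772476  0.51354482 -0.02554494]
```

View pics/t3.png

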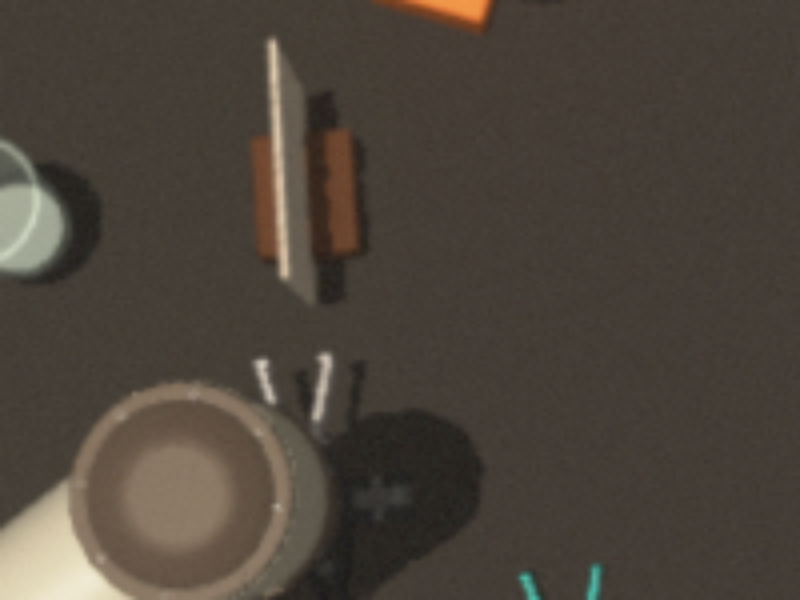

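View pics/s3.png

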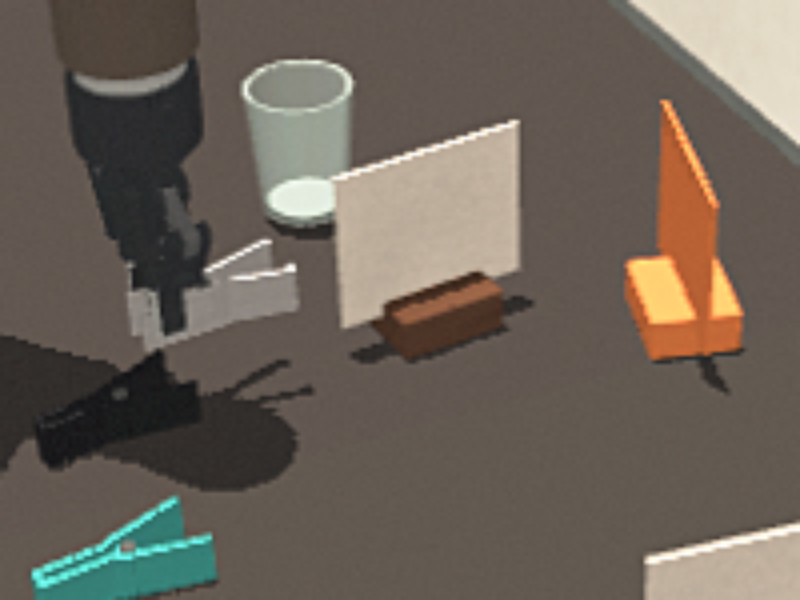

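In the top crop the open jaws (tips at 262,362 and 325,357) face the card's near edge (285–315, 280–300). The tips' midpoint is at (529,166) with the axis at about 6°, matching the card, and the jaw tops are at 88 mm. I'll go in by +60 mm in x and +2 mm in y.

```bash
python3 -m jog '[[[0.1,0,0],[0,0,0],1],[[0.2,0.01,0],[0,0,0],1],[[0.3,0.01,0],[0,0,0],1],[[0.4,0.01,0],[0,0,0],1],[[0.5,0.02,0],[0,0,0],1],[[0.57,0.02,0],[0,0,0],1],[[0.6,0.02,0.01],[0,0,0],1],[[0.6,0.02,0.01],[0,0,0],1],[[0.6,0.02,0.01],[0,0,0],1],[[0.6,0.02,0.01],[0,0,0],1]]'
python3 - <<'E'
from h import *
im=get_image("top");cv2.imwrite("pics/t4.png",cv2.resize(im["frame"][170:320,160:360,::-1],(800,600)))
P=cloud(im);f=im["frame"]
K=(P[...,2]>118)&(P[...,2]<140)&(f.min(-1)>90)&(abs(P[...,0]-630)<80)&(abs(P[...,1]-171)<30)
l=cv2.fitLine(P[K][:,:2].astype(np.float32),cv2.DIST_HUBER,0,.01,.01).ravel();print("card",l,P[K].min(0),P[K].max(0))
im=get_image("side");cv2.imwrite("pics/s4.png",cv2.resize(im["frame"][130:280,190:390,::-1],(800,600)))
E
```

```text
clock: 6.75
position: [505.5, 160.6, 67.3]
ee_rot: [0.999, 0.053, -0.0, 0.0]
contact_force: [0.7, 0.6, -0.3]
gripper_width: 21.8
grasp_force: 58.9
card [9.9537265e-01 9.6090235e-02 6.4354425e+02 1.7243810e+02] [574.74952165 165.05599767 118.21917937] [695.07608284 177.93310804 132.56040706]
```

View pics/t4.png

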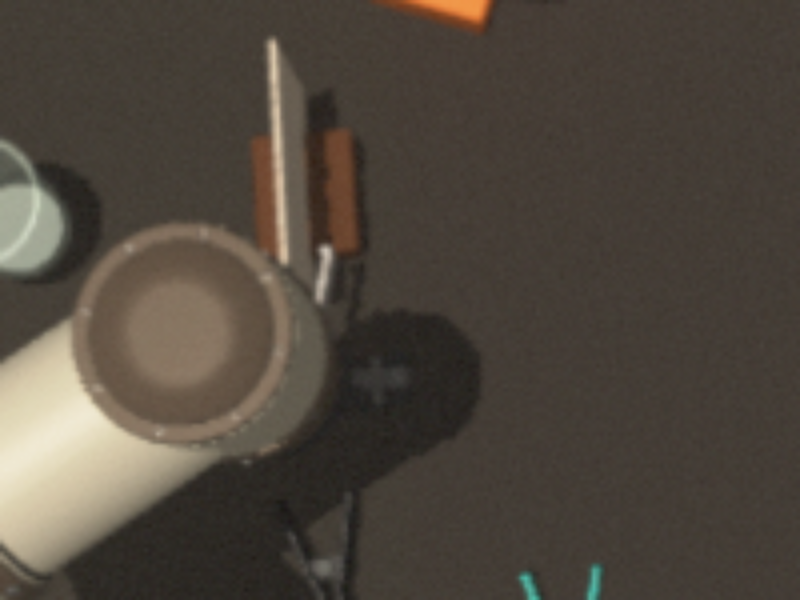

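View pics/s4.png

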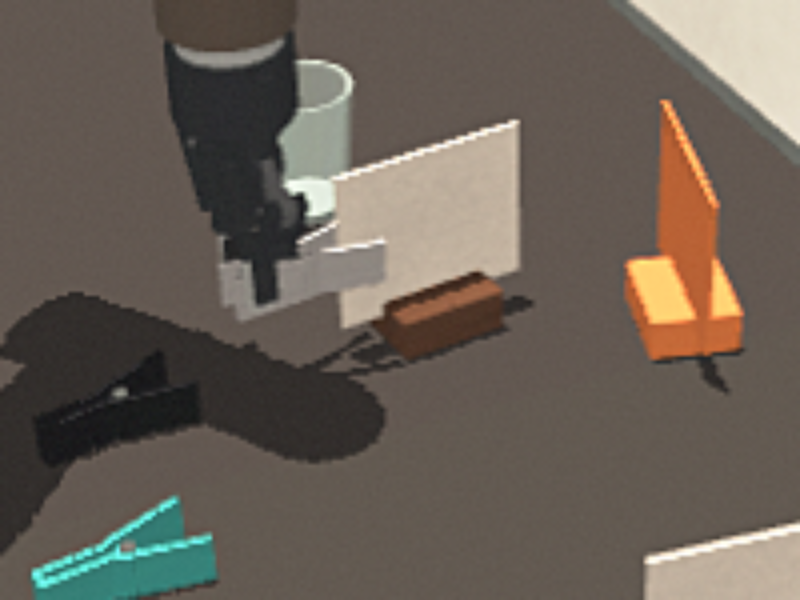

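Both final views show the card's edge between the jaws: the near jaw is in front of the card (385,245 in the side crop) and the far jaw passes behind it. The card hasn't moved and there is no contact force, so I'm handing in.

```bash
python3 -c "
from bench import job_done; print(job_done())"
```

```text
the job is handed in; nothing more can be done
None
```

I handed the job in at about 7 s of the 32 s. The steel clip was still held squeezed open and level around the tall card's near edge, about half-way up, with the tips an estimated 22 mm past the edge. I measured no contact force and the card had not moved; the far jaw was hidden in the last views, and no verdict was returned.

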